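# Put the wrench sockets back on the socket selector in order of size

### The job

Put the four loose steel wrench sockets back on the socket selector, one standing in the well of each station, in order of size: the smallest in the station next to the red control head, then growing along the row to the largest at the other end. Keep each socket upright with its hex mouth up, as it stands now, do not knock any over, and set it down on the floor of its well rather than dropping it.

Things in the scene. Friction and masses are not known exactly. Their poses are not given: they have to be found in the camera images.
- socket_a_mid (a point): The smallest of four bright steel wrench sockets: a plain upright cylinder, outer diameter 22 mm, 52 mm tall, about 0.1 kg, with an open hex mouth (14 mm across flats) on top. It stands loose on the bench, mouth up. This point is its centre, 26 mm above its underside; its z axis points up out of the mouth.
- socket_b_mid (a point): The second smallest of four bright steel wrench sockets: a plain upright cylinder, outer diameter 29 mm, 56 mm tall, about 0.17 kg, with an open hex mouth (21 mm across flats) on top. It stands loose on the bench, mouth up. This point is its centre, 28 mm above its underside; its z axis points up out of the mouth.
- socket_c_mid (a point): The second largest of four bright steel wrench sockets: a plain upright cylinder, outer diameter 36.5 mm, 60 mm tall, about 0.27 kg, with an open hex mouth (27 mm across flats) on top. It stands loose on the bench, mouth up. This point is its centre, 30 mm above its underside; its z axis points up out of the mouth.
- socket_d_mid (a point): The largest of four bright steel wrench sockets: a plain upright cylinder, outer diameter 44 mm, 64 mm tall, about 0.4 kg, with an open hex mouth (32 mm across flats) on top. It stands loose on the bench, mouth up. This point is its centre, 32 mm above its underside; its z axis points up out of the mouth.
- station_a_floor (a point): One of the selector's four like stations, black blocks in a row a, b, c, d along this frame's +y, about 86 mm apart, fixed. Its round well is 60 mm across, 4 mm deep, with a grey flat floor. The point is the centre of that floor, 24 mm above the bench; the rim stands 28 mm above the bench; a lamp strip 38 to 52 mm off on the -x side, 32 mm. z up. Grip a socket at mid height or above to clear the rim.
- station_b_floor (a point): One of the selector's four like stations, black blocks in a row a, b, c, d along this frame's +y, about 86 mm apart, fixed. Its round well is 60 mm across, 4 mm deep, with a grey flat floor. The point is the centre of that floor, 24 mm above the bench; the rim stands 28 mm above the bench; a lamp strip 38 to 52 mm off on the -x side, 32 mm. z up. Grip a socket at mid height or above to clear the rim.
- station_c_floor (a point): One of the selector's four like stations, black blocks in a row a, b, c, d along this frame's +y, about 86 mm apart, fixed. Its round well is 60 mm across, 4 mm deep, with a grey flat floor. The point is the centre of that floor, 24 mm above the bench; the rim stands 28 mm above the bench; a lamp strip 38 to 52 mm off on the -x side, 32 mm. z up. Grip a socket at mid height or above to clear the rim.
- station_d_floor (a point): One of the selector's four like stations, black blocks in a row a, b, c, d along this frame's +y, about 86 mm apart, fixed. Its round well is 60 mm across, 4 mm deep, with a grey flat floor. The point is the centre of that floor, 24 mm above the bench; the rim stands 28 mm above the bench; a lamp strip 38 to 52 mm off on the -x side, 32 mm. z up. Grip a socket at mid height or above to clear the rim.
- control_head_top (a point): The red control head of the socket selector, a block 90 mm across the row, 40 mm along it, at one end of the row (either end; a lower grey block closes the other end). This point is the centre of its top, 48 mm above the bench. It marks the end where the smallest socket belongs.
Things that resemble listed ones, but are neither listed nor needed, are in the scene too. Leave any turquoise look-alike of the part that bears socket_c_mid alone. Leave any brown look-alike of the part that bears socket_d_mid alone.

How it is judged:
By the outcome, as a careful person would: the job done as asked, in the order asked, and still so for the second after the job is handed in, with the robot touching nothing.
It also fails if it takes over 99 s, if anything falls off the work surface, if the arm or the gripper's body presses on something with over 40 N, if the wrist force passes 120 N, or if a joint passes its speed limit or range.

### The arm

A 6-joint arm with a two-finger parallel gripper is mounted at the origin on the work surface. World frame = base frame: x ahead of the robot, y to its left, z up, the work surface at z = 0. Lengths are in m, angles in rad, forces in N, time in s.
With the tool pointing down it reaches from about 0.35 to 0.775 m from the base axis. Payload 7.3 kg.
Tool frame: the origin (TCP) lies on the centre line of the jaws, within the pads' length; the fingertips stand 14 mm ahead of it and the grasp point (between the pads) lies 5 mm behind it; z points along the fingers, y is the direction in which the jaws open and shut (so a half turn about z gives the same grasp; the last joint's range is limited). The gripper opens to 92 mm and grips with 3 to 60 N. Pads are 19 mm wide; open, the fingers measure 130 mm over their backs; the gripper's body (75 mm by 190 mm) begins 47 mm behind the grasp point.
Start: joints at [-0.146, 0.342, 1.524, -0, 1.275, -0.146], TCP at [0.525, 0, 0.241] pointing down, gripper open.
Joint ranges: [-2.53, 2.53], [-0.77, 2.02], [0.04, 2.7], [-1, 4.14], [0.28, 2.66], [-3.11, 3.11]. Speed limits (rad/s): [2.57, 2.57, 3.14, 3.14, 3.14, 3.14].

### API

Orientations are given as a 3x3 rotation matrix whose columns are the frame's x, y, z axes.
In Python, from station import robot, read_camera gives the robot as it stands.
- The arm moves only by the tool jog_arm, never from a script. Its argument "motion" is one flat list of numbers, 5 for each row, row after row: the finger opening in mm, from 0 to 91.8, then the shift along the tool's x, y, z in mm, then the turn about the tool's z in degrees. In form: [grip, x, y, z, roll, grip, x, y, z, roll, ...]. A call has exactly 8 rows; each row shifts and turns the commanded pose from where the row before left it, along the tool's axes as they then stand; what a row does not reach is not made up. A row lasts 1/8 s, in which the tool goes at most 62.5 mm and 10.7 degrees, less where a joint would pass 70% of its speed; a pose out of reach is approached as far as the arm can. A call with a gripper value outside its range is refused whole. The fingers move at their own pace and stop on an object; "grip_force" is the grip in N (left out, the last holds). Time passes only in rows, so rows that do not move let the fingers close, or fill a call up. It gives the time, the measured TCP pose, the force and the opening at its end, in the units of the state.
- robot.get_obs(): the state, without advancing time (a new reading comes with each control period).
- read_camera(name): name is "scene" or "side" or "wrist"; returns a dict with "frame" (480x640x3 uint8, blue, green, red), "camera_matrix" (3x3 intrinsics, pixels), "R" (3x3) and "t" (3): a world point X has camera coordinates R X + t. Camera axes: x right, y down, z forward; pixel columns grow to the right and rows downward; lengths in m; the calibration is good to about 2 mm. A picture is of the moment at which its call begins. There is no depth.
- robot.hand_in(): hands the job in, once; it reports no verdict.
The state is a dict: "time_s": time; "joints": joint angles; "joint_velocities": joint speeds; "joint_efforts": joint torques, N m; "tool_pos": TCP position; "orientation": TCP orientation; "wrist_force": force on the tool from outside, world axes, zero at the start; "wrist_torque": the same for the moment, N m; "opening": finger opening in m.
Only numpy, scipy, OpenCV 4.12 (cv2) and the standard library are available. Lean on these libraries where they do the work, as an engineer would, in place of code of your own. Each camera call takes 0.05 s, during which the arm holds its last target.

## Working session

There is one attempt and no reset: what is moved stays moved. The work goes in short steps, Python scripts to look and compute and a tool call to move; the robot and the scene stay as the last step left them, time stands still between calls to the robot, and variables do not carry over. Pictures are saved under pics/ and viewed, and the job is handed in when it is done.

Besides the shell and the picture viewer there is one more tool, called as name(argument=value, ...) on one line, values as JSON. jog_arm: Moves the arm, as the interface text tells. Its arguments: {"type":"object","properties":{"motion":{"type":"array"},"grip_force":{"type":"number"}},"required":["motion"]}

```bash
ls; mkdir -p pics
python3 - <<'E'
from station import robot, read_camera
import cv2,pickle,numpy as np
d={n:read_camera(n) for n in("scene","side","wrist")}
pickle.dump(d,open("c0.pkl","wb"))
for n in d:
    cv2.imwrite(f"pics/{n}0.png",d[n]["frame"]); c=d[n]; print(n,(-c["R"].T@c["t"]).round(3),c["R"][2].round(2),c["camera_matrix"][0,0])
print(robot.get_obs())
E
```

```text
pics
scene [ 1.29  -0.033  0.627] [-0.81  0.03 -0.59] 519.4399406625396
side [0.331 0.672 0.514] [ 0.19 -0.8  -0.56] 433.76322164177265
wrist [0.525 0.072 0.385] [-0.   -0.27 -0.96] 341.6373426476936
{'time_s': 0.15, 'joints': array([-1.46007381e-01,  3.42531991e-01,  1.52479635e+00,  3.02892079e-05,
        1.27537876e+00, -1.45984804e-01]), 'joint_velocities': array([-0.00014819, -0.00321697, -0.00282426,  0.00054265, -0.0009439 ,
        0.00080701]), 'joint_efforts': array([ 7.52666965e-04, -4.31470585e+01, -2.44352603e+01,  7.18239485e-02,
        5.38185902e-02, -1.32920518e-04]), 'tool_pos': array([5.24718186e-01, 6.87318339e-05, 2.40220961e-01]), 'orientation': array([[ 3.15157344e-05,  9.99999396e-01, -1.09837314e-03],
       [ 9.99999981e-01, -3.13061735e-05,  1.90808725e-04],
       [ 1.90774224e-04, -1.09837914e-03, -9.99999379e-01]]), 'wrist_force': array([-0.87442136,  0.43138591, -0.11032989]), 'wrist_torque': array([-0.00463781,  0.02377493, -0.01061124]), 'opening': 0.09158693145492112}
```

View pics/scene0.png

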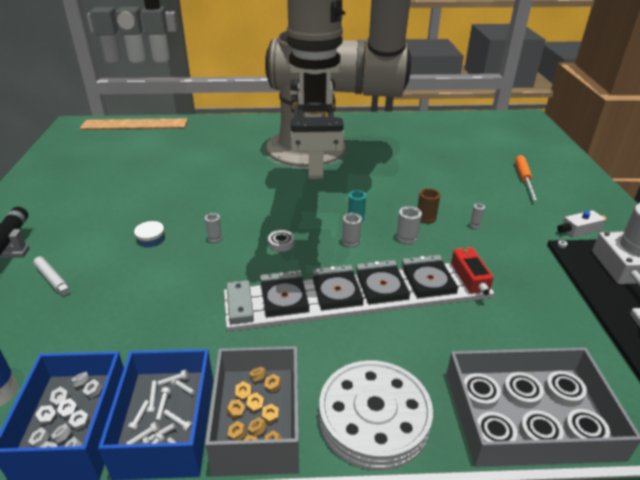

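View pics/side0.png

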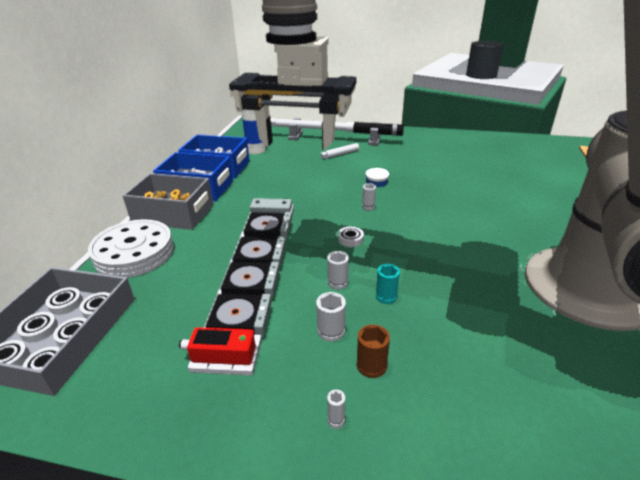

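View pics/wrist0.png

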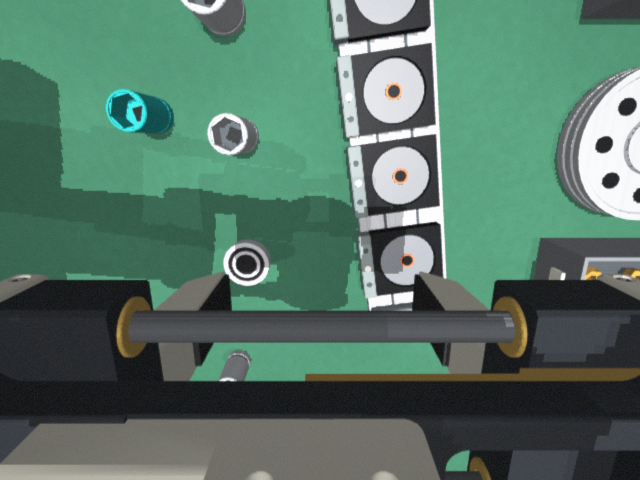

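Run:
```python
import pickle,cv2,numpy as np
d=pickle.load(open("c0.pkl","rb"))
a=d["scene"]["frame"][170:320,190:510]; b=d["side"]["frame"][170:440,190:420]
cv2.imwrite("pics/zs.png",cv2.resize(a,None,fx=2.5,fy=2.5,interpolation=2))
cv2.imwrite("pics/zd.png",cv2.resize(b,None,fx=2.2,fy=2.2,interpolation=2))
for n in("scene","side"):
    f=d[n]["frame"]; h=cv2.cvtColor(f,cv2.COLOR_BGR2HSV)
    m=((h[...,1]<50)&(h[...,2]>75)).astype(np.uint8)
    k,l,s,c=cv2.connectedComponentsWithStats(m)
    for i in range(1,k):
        if 60<s[i,4]<5000: print(n,s[i],c[i].round(1))
```

```text
scene [ 288    0   53   40 1246] [313.2  20.8]
scene [ 394    0  152  111 3925] [483.4  66.3]
scene [141   6  23  27 280] [150.3  16.4]
scene [ 365    8   97   75 2121] [407.8  54.8]
scene [165  10  12  22 209] [170.5  20.4]
scene [ 269   39   96   66 2564] [315.9  64.7]
scene [544  41  36  18 383] [564.9  48.7]
scene [195 107  87   4 115] [234.1 109.1]
scene [195 111  85   3 117] [238.  111.6]
scene [ 266  125   79   54 2556] [306.5 149.8]
scene [526 178  11  23  92] [530.8 188.9]
scene [ 597  202   43   82 1556] [625.5 249.1]
scene [470 204  15  25 253] [476.8 215.7]
scene [396 206  27  38 784] [408.5 224.1]
scene [  7 210  16   8  73] [ 15.4 213.2]
scene [563 210  42  27 684] [584.6 223. ]
scene [205 213  17  30 402] [213.2 227.3]
scene [342 213  20  34 572] [351.2 229.4]
scene [134 221  30  20 497] [148.6 230.4]
scene [  9 229  12   9  74] [ 14.1 232.9]
scene [267 229  27  23 451] [280.3 240.3]
scene [558 240  10   8  64] [562.3 243.1]
scene [  4 244  24  11  95] [ 17.3 251. ]
scene [403 255  39  10 246] [421.6 259.3]
scene [ 33 256  36  40 575] [ 50.9 275.2]
scene [357 260  39  
[... 764 characters left out ...]
601 145  28  47 804] [616.6 169. ]
side [237 148  10  15  84] [241.2 155.3]
side [217 168  12  17 111] [222.6 176.1]
side [366 168  23  13 257] [376.9 174. ]
side [363 183  13  27 305] [368.5 196. ]
side [192 190  17  23 206] [200.4 201. ]
side [ 188  199  106  176 2425] [257.3 288.3]
side [250 215  29  15 312] [263.9 222.1]
side [203 221  45 106 177] [226.6 271.8]
side [338 226  26  21 394] [350.5 236.4]
side [240 240  32  18 422] [255.6 248.6]
side [327 251  22  38 732] [337.5 269.1]
side [230 266  34  21 537] [246.4 276.1]
side [ 316  292   30   49 1251] [330.7 315.6]
side [216 298  38  27 719] [234.7 311.3]
side [180 339   9  11  71] [183.8 343.4]
side [327 389  18  40 611] [335.8 408.2]
```

View pics/zs.png

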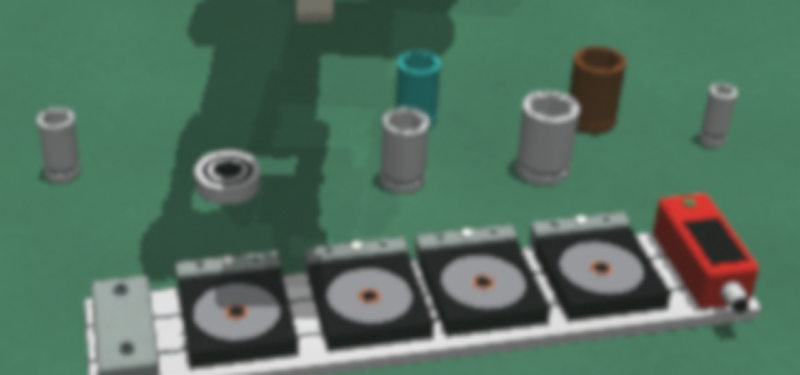

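View pics/zd.png

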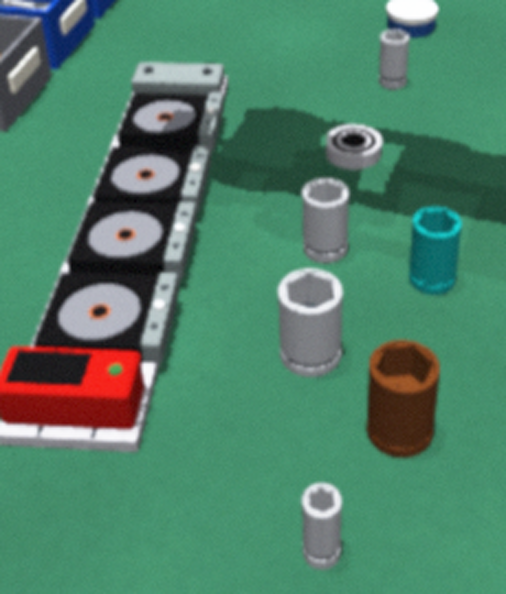

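```bash
cat > h.py <<'E'
import numpy as np,cv2
def ray(c,u,z):
    Ki=np.linalg.inv(c["camera_matrix"]); v=c["R"].T@(Ki@np.array([u[0],u[1],1.])); o=-c["R"].T@c["t"]
    return o+v*(z-o[2])/v[2]
def proj(c,X):
    p=c["camera_matrix"]@(c["R"]@np.array(X)+c["t"]); return p[:2]/p[2]
E
python3 - <<'E'
import pickle,cv2
from h import *
d=pickle.load(open("c0.pkl","rb"))
P={"a":((476.8,215.7),(335.8,408.2),.026),"b":((213.2,227.3),(368.5,196),.028),"c":((351.2,229.4),(337.5,269.1),.030),"d":((408.5,224.1),(330.7,315.6),.032),
"Sa":((430.1,276.6),(234.7,311.3),.024),"Sb":((382.9,282.4),(246.4,276.1),.024),"Sc":((337.3,288),(255.6,248.6),.024),"Sd":((283.8,294.7),(263.9,222.1),.024)}
w=d["wrist"]
for k,(s,t,z) in P.items(): 
    A=ray(d["scene"],s,z);B=ray(d["side"],t,z);print(k,A[:2].round(4),B[:2].round(4),((A+B)/2)[:2].round(4), proj(w,(A+B)/2).round(0))
for k,u,z in(("Sb",(393,91),.024),("Sc",(400,176),.024),("Sd",(407,260),.024),("c",(228,133.5),.06)): print(k,ray(w,u,z).round(4))
# turq, brown
for n,hs in(("scene",1),("side",1)):
    h=cv2.cvtColor(d[n]["frame"],cv2.COLOR_BGR2HSV)
    for nm,lo,hi in(("turq",(84,120,50),(100,255,255)),("brown",(5,150,40),(14,255,130))):
        m=cv2.inRange(h,lo,hi);m[:170]=0;m[:,:190]=0;m[:,480:]=0
        k,l,s,c=cv2.connectedComponentsWithStats(m);i=1+s[1:,4].argmax();print(n,nm,s[i],ray(d[n],c[i],.03).round(3))
print("ring",ray(d["scene"],(280.3,240.3),.01),ray(d["side"],(350.5,236.4),.01))
E
```

```text
a [0.3857 0.3512] [0.3908 0.348 ] [0.3882 0.3496] [ 150. -222.]
b [ 0.4118 -0.1991] [ 0.4177 -0.2015] [ 0.4148 -0.2003] [232. 373.]
c [0.4324 0.0803] [0.4385 0.0771] [0.4354 0.0787] [232. 135.]
d [0.4206 0.1987] [0.4276 0.1949] [0.4241 0.1968] [210.  -3.]
Sa [0.578  0.2089] [0.5823 0.2077] [0.5801 0.2083] [383. -14.]
Sb [0.5908 0.1213] [0.5948 0.1201] [0.5928 0.1207] [391.  90.]
Sc [0.6028 0.0391] [0.6065 0.0377] [0.6047 0.0384] [398. 175.]
Sd [ 0.6168 -0.0547] [ 0.6211 -0.0565] [ 0.619  -0.0556] [406. 260.]
Sb [0.5944 0.12   0.024 ]
Sc [0.6064 0.0377 0.024 ]
Sd [ 0.6201 -0.0552  0.024 ]
c [0.4393 0.0793 0.06  ]
scene turq [349 190  17  29 370] [0.326 0.104 0.03 ]
scene brown [435 195   3   4   7] [0.312 0.282 0.03 ]
side turq [376 263  24  41 827] [0.349 0.097 0.03 ]
side brown [358 340  31  37 807] [0.355 0.266 0.03 ]
ring [ 0.43698037 -0.06313912  0.01      ] [ 0.43618746 -0.05805693  0.01      ]
```

jog_arm(motion=[60,38,-17,5,0,60,38,-17,5,0,60,38,-17,5,0,60,38,-17,5,0,60,38,-17,5,0,60,38,-17,5,0,60,38,-17,5,0,60,38,-17,5,0], grip_force=20)

```text
time_s: 1.15
tool_pos: [0.3882, 0.3051, 0.2004]
orientation: [[0.0, 1.0, -0.0], [1.0, -0.0, -0.0], [-0.0, -0.0, -1.0]]
wrist_force: [0.9, -0.2, 0.6]
opening: 0.0601
```

```bash
cat > look.py <<'E'
import sys,pickle
from station import robot,read_camera
from h import *
# look.py tag cam z  : list grey blobs at height z
tag,cam=sys.argv[1],sys.argv[2]; z=float(sys.argv[3])
o=robot.get_obs(); c=read_camera(cam); pickle.dump(c,open(tag+".pkl","wb")); cv2.imwrite(f"pics/{tag}.png",c["frame"])
print(o["time_s"],o["tool_pos"].round(4),o["orientation"].round(3).tolist(),o["opening"],o["wrist_force"].round(1))
E
python3 look.py wa wrist .052
```

```text
1.15 [0.3882 0.3051 0.2004] [[0.0, 1.0, -0.0], [1.0, -0.0, -0.0], [-0.0, -0.0, -1.0]] 0.060139613490756604 [ 0.9 -0.2  0.6]
```

View pics/wa.png

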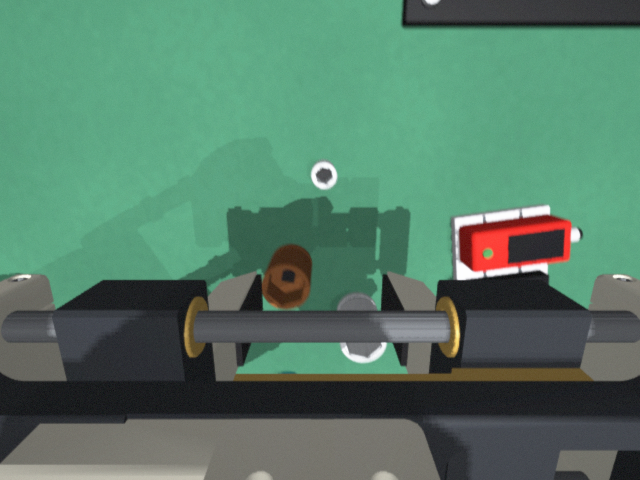

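Run:
```python
import pickle
from h import *
c=pickle.load(open("wa.pkl","rb"))
g=cv2.cvtColor(c["frame"],cv2.COLOR_BGR2HSV)[140:215,280:370]
m=((g[...,1]<70)).astype(np.uint8)
k,l,s,cc=cv2.connectedComponentsWithStats(m);i=1+s[1:,4].argmax();p=cc[i]+[280,140]
print(s[i],p,ray(c,p,.052),ray(c,p,.045))
```

```text
[ 30  19  28  31 647] [323.58578053 174.47449768] [0.3900619  0.35042588 0.052     ] [0.39010096 0.34977776 0.045     ]
```

jog_arm(motion=[45,22,1,0,0,45,23,1,0,0,45,0,0,40,0,45,0,0,45,0,45,0,0,40,0,45,0,0,30,0,45,0,0,16,0,45,0,0,0,0])

```text
time_s: 2.2
tool_pos: [0.3907, 0.3487, 0.029]
orientation: [[0.0, 1.0, -0.002], [1.0, -0.0, -0.001], [-0.001, -0.002, -1.0]]
wrist_force: [-0.3, -0.1, -0.0]
opening: 0.045
```

jog_arm(motion=[28,0,0,0,0,25,0,0,0,0,23,0,0,0,0,18,0,0,0,0,10,0,0,0,0,10,0,0,0,0,10,0,0,0,0,10,0,0,0,0], grip_force=20)

```text
time_s: 3.2
tool_pos: [0.3913, 0.3492, 0.0303]
orientation: [[0.0, 1.0, 0.001], [1.0, -0.0, 0.0], [0.0, 0.001, -1.0]]
wrist_force: [-1.3, -0.4, 6.0]
opening: 0.0216
```

```bash
python3 look.py sa side 0
```

```text
3.2 [0.3913 0.3492 0.0303] [[0.0, 1.0, 0.001], [1.0, -0.0, 0.0], [0.0, 0.001, -1.0]] 0.021601599990959675 [-1.3 -0.4  6. ]
```

View pics/sa.png

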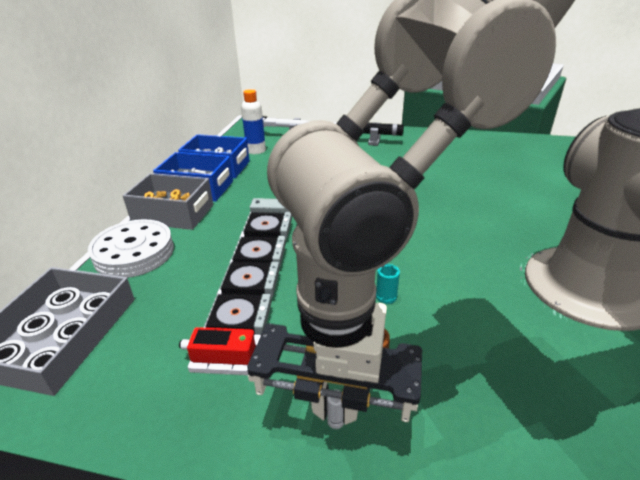

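jog_arm(motion=[10,0,0,-5,0,10,0,0,-10,0,10,0,0,-20,0,10,0,0,-20,0,10,0,0,-20,0,10,0,0,-5,0,10,-8,10,0,0,10,-14,20,0,0])

```text
time_s: 4.25
tool_pos: [0.4209, 0.3264, 0.1089]
orientation: [[-0.001, 1.0, -0.001], [1.0, 0.001, -0.001], [-0.001, -0.001, -1.0]]
wrist_force: [0.2, -0.0, -1.4]
opening: 0.0215
```

jog_arm(motion=[10,-20,28,0,0,10,-23,30,0,0,10,-23,30,0,0,10,-20,28,0,0,10,-17,24,0,0,10,-11,14,0,0,10,-5,6,0,0,10,0,0,0,0])

```text
time_s: 5.25
tool_pos: [0.5807, 0.2079, 0.1093]
orientation: [[0.0, 1.0, -0.001], [1.0, -0.0, -0.0], [-0.0, -0.001, -1.0]]
wrist_force: [-1.4, -0.6, -0.8]
opening: 0.0214
```

```bash
python3 look.py sb scene 0; python3 look.py wb wrist 0
python3 - <<'E'
import cv2
a=cv2.imread("pics/sb.png")[170:320,250:510];b=cv2.imread("pics/wb.png")
cv2.imwrite("pics/sbz.png",cv2.vconcat([cv2.resize(a,(520,300)),cv2.resize(b[100:460],(520,292))]))
E
```

```text
5.25 [0.5807 0.2079 0.1093] [[0.0, 1.0, -0.001], [1.0, -0.0, -0.0], [-0.0, -0.001, -1.0]] 0.021431007405161417 [-1.4 -0.6 -0.8]
5.3 [0.5804 0.2084 0.1095] [[-0.0, 1.0, -0.001], [1.0, 0.0, 0.0], [0.0, -0.001, -1.0]] 0.021315048366858637 [-0.5 -0.4 -1.7]
```

View pics/sbz.png

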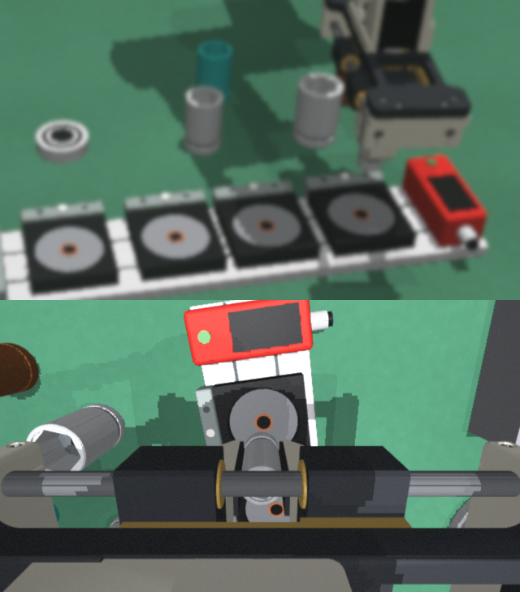

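jog_arm(motion=[10,0,0,10,0,10,0,0,15,0,10,0,0,12,0,10,0,0,8,0,10,0,0,5,0,10,0,0,2,0,10,0,0,0,0,10,0,0,0,0])

```text
time_s: 6.35
tool_pos: [0.5813, 0.208, 0.0582]
orientation: [[-0.0, 1.0, 0.001], [1.0, 0.0, 0.0], [0.0, 0.001, -1.0]]
wrist_force: [0.9, -0.1, -1.7]
opening: 0.0216
```

Now 4 mm more in fine steps.

jog_arm(motion=[10,0,0,1,0,10,0,0,1,0,10,0,0,0.6,0,10,0,0,0.6,0,10,0,0,0.5,0,10,0,0,0.3,0,10,0,0,0,0,10,0,0,0,0])

```text
time_s: 7.35
tool_pos: [0.5811, 0.2081, 0.0543]
orientation: [[-0.0, 1.0, 0.0], [1.0, 0.0, 0.0], [0.0, 0.0, -1.0]]
wrist_force: [-2.4, -0.7, 4.2]
opening: 0.0214
```

```bash
python3 look.py sc scene 0; python3 look.py sd side 0
python3 - <<'E'
import cv2
a=cv2.imread("pics/sc.png")[190:310,370:510];b=cv2.imread("pics/sd.png")[220:380,160:320]
cv2.imwrite("pics/scz.png",cv2.vconcat([cv2.resize(a,(420,360),interpolation=2),cv2.resize(b,(420,240*420//240//1),interpolation=2)[:, :]])[:780])
E
```

```text
7.35 [0.5811 0.2081 0.0543] [[-0.0, 1.0, 0.0], [1.0, 0.0, 0.0], [0.0, 0.0, -1.0]] 0.02140216926264417 [-2.4 -0.7  4.2]
7.4 [0.5811 0.2081 0.0543] [[-0.0, 1.0, 0.0], [1.0, 0.0, 0.0], [0.0, 0.0, -1.0]] 0.021728705657867102 [-2.4 -0.3  5.4]
```

View pics/scz.png

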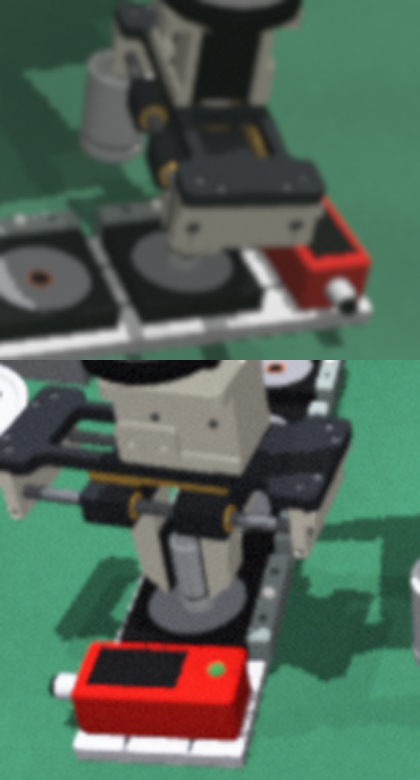

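jog_arm(motion=[23,0,0,0,0,26,0,0,0,0,32,0,0,0,0,45,0,0,0,0,50,0,0,0,0,50,0,0,-20,0,50,0,0,-40,0,60,0,0,-50,0])

```text
time_s: 8.45
tool_pos: [0.5804, 0.2078, 0.1639]
orientation: [[0.0, 1.0, -0.002], [1.0, -0.0, -0.001], [-0.001, -0.002, -1.0]]
wrist_force: [0.9, 0.8, -0.1]
opening: 0.0559
```

jog_arm(motion=[75,-7,-15,-5,0,75,-8,-22,-10,0,75,-8,-25,-10,0,75,-8,-25,-10,0,75,-8,-25,0,0,75,-8,-22,0,0,75,-8,-15,0,0,75,0,-6,0,0])

```text
time_s: 9.45
tool_pos: [0.4255, 0.1528, 0.199]
orientation: [[0.001, 1.0, 0.0], [1.0, -0.001, 0.0], [0.0, 0.0, -1.0]]
wrist_force: [0.1, -0.5, 0.1]
opening: 0.0751
```

```bash
python3 look.py wd wrist 0;python3 look.py se scene 0
```

```text
9.45 [0.4255 0.1528 0.199 ] [[0.001, 1.0, 0.0], [1.0, -0.001, 0.0], [0.0, 0.0, -1.0]] 0.07511291159122914 [ 0.1 -0.5  0.1]
9.5 [0.4252 0.1531 0.199 ] [[0.0, 1.0, 0.0], [1.0, -0.0, 0.0], [0.0, 0.0, -1.0]] 0.07512418069059999 [-0.2 -0.  -0.9]
```

View pics/wd.png

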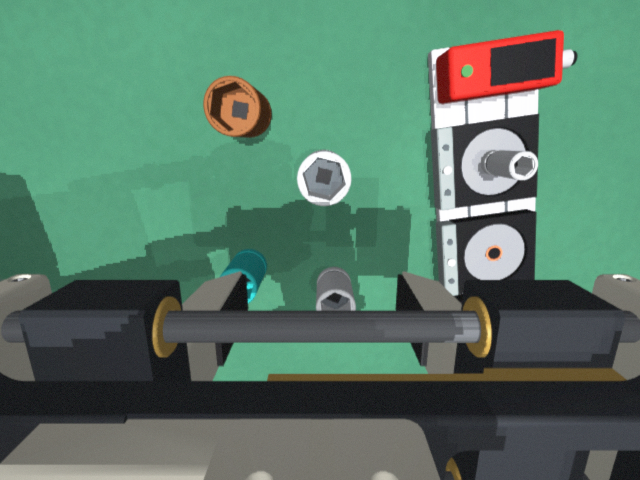

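View pics/se.png

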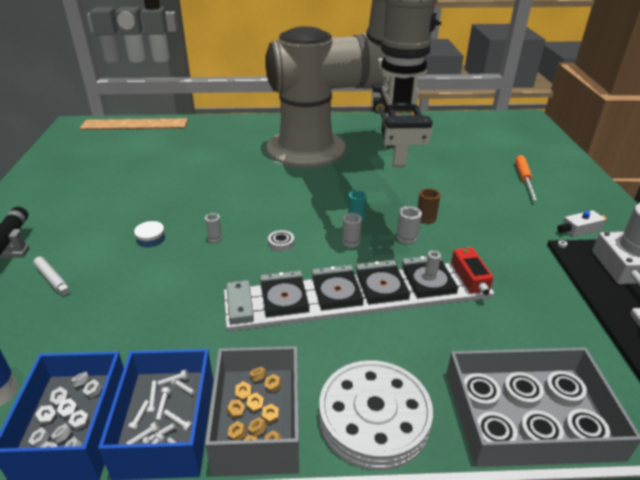

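a stands upright in its well. d's mouth is at (324,178), brown is at (237,107), Sa's disc at (497,160).

Run:
```python
import pickle
from h import *
c=pickle.load(open("wd.pkl","rb"))
for n,p,z in(("d",(324,178),.064),("br",(233,105),.064),("br lower",(245,113),.02),("a",(523,165),.076),("Sb",(495,253),.024),("t",(238,290),.06)): print(n,ray(c,p,z).round(4))
```

```text
d [0.4276 0.1965 0.064 ]
br [0.3577 0.252  0.064 ]
br lower [0.3572 0.2495 0.02  ]
a [0.5805 0.2077 0.076 ]
Sb [0.5966 0.1193 0.024 ]
t [0.3503 0.096  0.06  ]
```

jog_arm(motion=[68,22,1,0,0,68,21.5,1.5,0,0,68,0,0,40,0,68,0,0,45,0,68,0,0,40,0,68,0,0,25,0,68,0,0,14,0,68,0,0,0,0])

```text
time_s: 10.55
tool_pos: [0.4286, 0.1966, 0.0341]
orientation: [[-0.0, 1.0, -0.001], [1.0, 0.0, -0.0], [-0.0, -0.001, -1.0]]
wrist_force: [0.8, 0.1, 0.7]
opening: 0.068
```

jog_arm(motion=[52,0,0,0,0,48,0,0,0,0,46,0,0,0,0,42,0,0,0,0,35,0,0,0,0,30,0,0,0,0,30,0,0,0,0,30,0,0,0,0], grip_force=30)

```text
time_s: 11.55
tool_pos: [0.4277, 0.1965, 0.0351]
orientation: [[-0.0, 1.0, -0.001], [1.0, 0.0, -0.0], [-0.0, -0.001, -1.0]]
wrist_force: [-4.4, 0.4, 5.9]
opening: 0.0438
```

jog_arm(motion=[30,0,0,-5,0,30,0,0,-12,0,30,0,0,-22,0,30,0,0,-25,0,30,0,0,-20,0,30,0,0,-6,0,30,-10,7,0,0,30,-20,15,0,0])

```text
time_s: 12.55
tool_pos: [0.4502, 0.166, 0.124]
orientation: [[-0.001, 1.0, -0.001], [1.0, 0.001, -0.0], [-0.0, -0.001, -1.0]]
wrist_force: [-0.6, -0.2, -4.8]
opening: 0.0435
```

jog_arm(motion=[30,-32,25,0,0,30,-38,30,0,0,30,-40,31,0,0,30,-38,29,0,0,30,-34,26,0,0,30,-24,18,0,0,30,-13,9,0,0,30,-3,2,0,0])

```text
time_s: 13.55
tool_pos: [0.6202, -0.0562, 0.1236]
orientation: [[0.001, 1.0, -0.002], [1.0, -0.001, 0.0], [0.0, -0.002, -1.0]]
wrist_force: [-1.0, -0.4, -4.9]
opening: 0.0437
```

```bash
python3 look.py sf scene 0; python3 look.py wf wrist 0
python3 - <<'E'
import cv2
a=cv2.imread("pics/sf.png")[170:330,190:510];b=cv2.imread("pics/wf.png")
cv2.imwrite("pics/sfz.png",cv2.vconcat([cv2.resize(a,(560,280)),cv2.resize(b[100:460],(560,315))]))
E
```

```text
13.55 [ 0.6202 -0.0562  0.1236] [[0.001, 1.0, -0.002], [1.0, -0.001, 0.0], [0.0, -0.002, -1.0]] 0.043671477134144876 [-1.  -0.4 -4.9]
13.6 [ 0.6202 -0.0558  0.1239] [[0.001, 1.0, -0.001], [1.0, -0.001, 0.0], [0.0, -0.001, -1.0]] 0.043636838635779954 [ 0.7 -0.6 -3.9]
```

View pics/sfz.png

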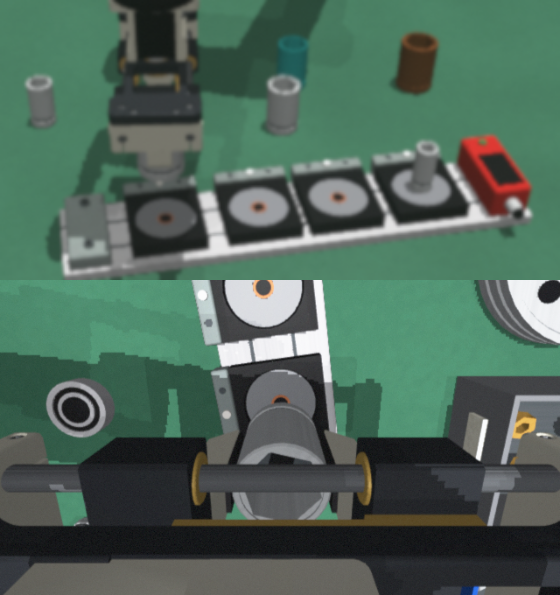

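jog_arm(motion=[30,0,0,10,0,30,0,0,17,0,30,0,0,15,0,30,0,0,10,0,30,0,0,6,0,30,0,0,2,0,30,0,0,0,0,30,0,0,0,0])

```text
time_s: 14.65
tool_pos: [0.6208, -0.0556, 0.0653]
orientation: [[0.0, 1.0, 0.001], [1.0, -0.0, -0.0], [-0.0, 0.001, -1.0]]
wrist_force: [0.4, 0.6, -4.2]
opening: 0.0434
```

```bash
python3 look.py sg scene 0; python3 look.py sh side 0
python3 - <<'E'
import cv2
a=cv2.imread("pics/sg.png")[220:330,220:360];b=cv2.imread("pics/sh.png")[160:280,200:340]
cv2.imwrite("pics/sgz.png",cv2.hconcat([cv2.resize(a,(400,400),interpolation=2),cv2.resize(b,(400,400),interpolation=2)]))
E
```

```text
14.65 [ 0.6208 -0.0556  0.0653] [[0.0, 1.0, 0.001], [1.0, -0.0, -0.0], [-0.0, 0.001, -1.0]] 0.04335371399985436 [ 0.4  0.6 -4.2]
14.7 [ 0.6208 -0.0556  0.0652] [[0.0, 1.0, 0.001], [1.0, -0.0, -0.0], [-0.0, 0.001, -1.0]] 0.04366646055822522 [-0.2 -1.2 -4.8]
```

View pics/sgz.png

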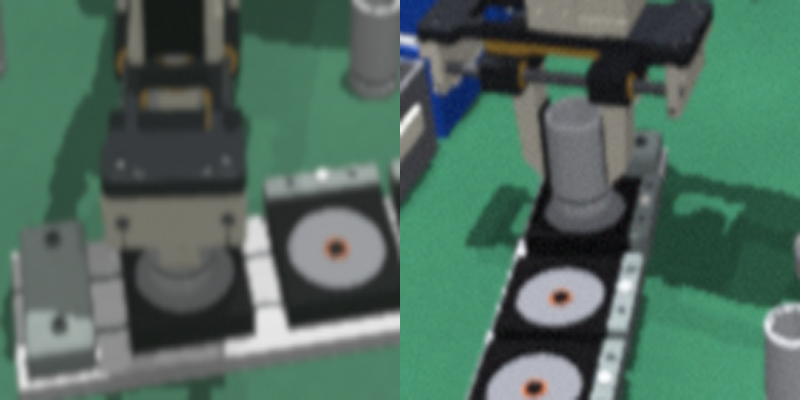

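jog_arm(motion=[30,0,0,1.5,0,30,0,0,1.5,0,30,0,0,1,0,30,0,0,0.7,0,30,0,0,0.6,0,30,0,0,0.4,0,30,0,0,0.4,0,30,0,0,0,0])

```text
time_s: 15.75
tool_pos: [0.6206, -0.0554, 0.0591]
orientation: [[-0.0, 1.0, 0.0], [1.0, 0.0, -0.0], [-0.0, 0.0, -1.0]]
wrist_force: [-2.8, -0.3, 0.8]
opening: 0.0437
```

jog_arm(motion=[45,0,0,0,0,48,0,0,0,0,54,0,0,0,0,66,0,0,0,0,70,0,0,0,0,70,0,0,-20,0,70,0,0,-40,0,70,0,0,-50,0])

```text
time_s: 16.75
tool_pos: [0.6199, -0.0554, 0.1688]
orientation: [[0.0, 1.0, -0.002], [1.0, -0.0, 0.0], [0.0, -0.002, -1.0]]
wrist_force: [0.6, 1.1, 0.6]
opening: 0.0703
```

jog_arm(motion=[68,8,-15,-15,0,68,12,-25,-15,0,68,14,-30,0,0,68,14,-32,0,0,68,14,-30,0,0,68,14,-27,0,0,68,10,-18,0,0,68,4,-6,0,0])

```text
time_s: 17.75
tool_pos: [0.4368, 0.0349, 0.1989]
orientation: [[-0.001, 1.0, 0.001], [1.0, 0.001, -0.0], [-0.0, 0.001, -1.0]]
wrist_force: [0.0, -0.3, 0.3]
opening: 0.0681
```

```bash
python3 look.py wi wrist 0;python3 look.py si scene 0
python3 - <<'E'
import cv2
a=cv2.imread("pics/si.png")[190:330,190:510];b=cv2.imread("pics/wi.png")
cv2.imwrite("pics/siz.png",cv2.vconcat([cv2.resize(a,(640,280)),b[:310]]))
E
```

```text
17.75 [0.4368 0.0349 0.1989] [[-0.001, 1.0, 0.001], [1.0, 0.001, -0.0], [-0.0, 0.001, -1.0]] 0.06808337055684066 [ 0.  -0.3  0.3]
17.8 [0.4368 0.0351 0.1989] [[-0.001, 1.0, 0.0], [1.0, 0.001, 0.0], [0.0, 0.0, -1.0]] 0.06805562770225732 [-0.9  0.8 -0.5]
```

View pics/siz.png

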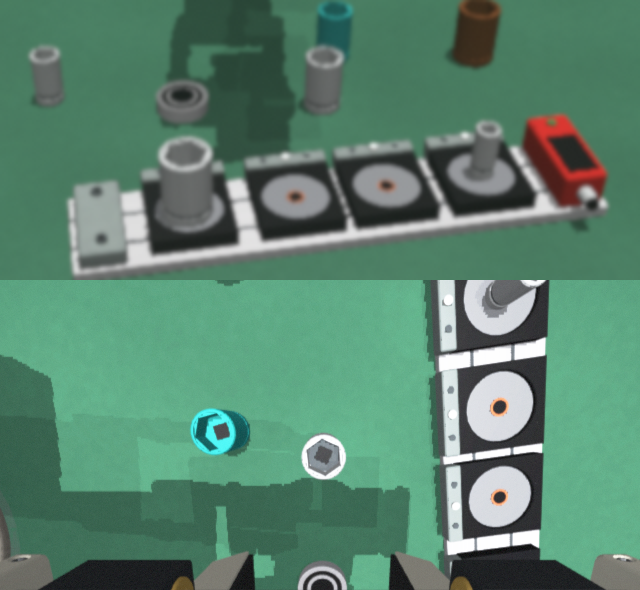

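Run:
```python
import pickle
from h import *
c=pickle.load(open("wi.pkl","rb"))
for n,p,z in(("c",(323.5,176.5),.060),("t",(213,152),.06),("Sb",(499,127),.024),("Sc",(500,217),.024)): print(n,ray(c,p,z).round(4))
```

```text
c [0.4386 0.0795 0.06  ]
t [0.3494 0.0989 0.06  ]
Sb [0.5952 0.1198 0.024 ]
Sc [0.6077 0.0379 0.024 ]
```

jog_arm(motion=[60,22,1,0,0,60,22.5,1,0,0,60,0,0,40,0,60,0,0,45,0,60,0,0,40,0,60,0,0,26,0,60,0,0,15,0,60,0,0,0,0])

```text
time_s: 18.85
tool_pos: [0.4397, 0.0787, 0.0315]
orientation: [[0.0, 1.0, -0.002], [1.0, -0.0, -0.0], [-0.0, -0.002, -1.0]]
wrist_force: [-0.5, 0.1, 0.5]
opening: 0.0601
```

jog_arm(motion=[45,0,0,0,0,41,0,0,0,0,38.5,0,0,0,0,35,0,0,0,0,25,0,0,0,0,25,0,0,0,0,25,0,0,0,0,25,0,0,0,0], grip_force=25)

```text
time_s: 19.85
tool_pos: [0.4389, 0.079, 0.0329]
orientation: [[-0.0, 1.0, -0.001], [1.0, 0.0, -0.0], [-0.0, -0.001, -1.0]]
wrist_force: [-2.1, -0.2, 6.7]
opening: 0.0357
```

jog_arm(motion=[25,0,0,-5,0,25,0,0,-12,0,25,0,0,-22,0,25,0,0,-25,0,25,0,0,-20,0,25,0,0,-6,0,25,-2,8,0,0,25,-4,15,0,0])

```text
time_s: 20.85
tool_pos: [0.4628, 0.0729, 0.1221]
orientation: [[-0.0, 1.0, -0.001], [1.0, 0.0, -0.0], [-0.0, -0.001, -1.0]]
wrist_force: [0.2, 0.5, -1.7]
opening: 0.0364
```

jog_arm(motion=[25,-6,24,0,0,25,-7,28,0,0,25,-7,28,0,0,25,-6,25,0,0,25,-5,20,0,0,25,-3,13,0,0,25,-1,6.5,0,0,25,0,0,0,0])

```text
time_s: 21.85
tool_pos: [0.6072, 0.0378, 0.1217]
orientation: [[0.0, 1.0, -0.001], [1.0, -0.0, 0.0], [0.0, -0.001, -1.0]]
wrist_force: [0.0, -0.4, -2.1]
opening: 0.036
```

jog_arm(motion=[25,0,0,10,0,25,0,0,17,0,25,0,0,15,0,25,0,0,10,0,25,0,0,6,0,25,0,0,2,0,25,0,0,0,0,25,0,0,0,0])

```text
time_s: 22.85
tool_pos: [0.6073, 0.038, 0.0631]
orientation: [[-0.0, 1.0, 0.001], [1.0, 0.0, -0.0], [-0.0, 0.001, -1.0]]
wrist_force: [-0.7, 0.1, -2.1]
opening: 0.0363
```

```bash
python3 look.py sj scene 0; python3 look.py sk side 0
python3 - <<'E'
import cv2
a=cv2.imread("pics/sj.png")[210:320,270:410];b=cv2.imread("pics/sk.png")[180:300,190:330]
cv2.imwrite("pics/sjz.png",cv2.hconcat([cv2.resize(a,(400,400),interpolation=2),cv2.resize(b,(400,400),interpolation=2)]))
E
```

```text
22.85 [0.6073 0.038  0.0631] [[-0.0, 1.0, 0.001], [1.0, 0.0, -0.0], [-0.0, 0.001, -1.0]] 0.03631219149411032 [-0.7  0.1 -2.1]
22.9 [0.6073 0.038  0.0631] [[-0.0, 1.0, 0.001], [1.0, 0.0, -0.0], [-0.0, 0.001, -1.0]] 0.03617213797085941 [-0.8 -0.1 -2.4]
```

View pics/sjz.png

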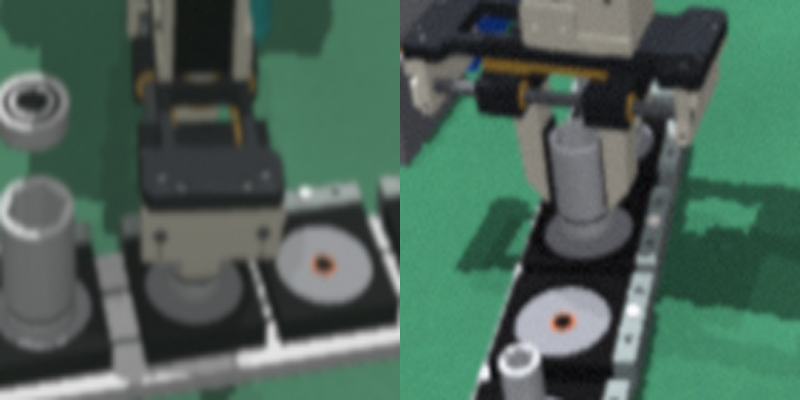

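6.2 mm remain to .0569.

jog_arm(motion=[25,0,0,1.5,0,25,0,0,1.5,0,25,0,0,1,0,25,0,0,0.8,0,25,0,0,0.6,0,25,0,0,0.5,0,25,0,0,0.4,0,25,0,0,0,0])

```text
time_s: 23.95
tool_pos: [0.607, 0.038, 0.0569]
orientation: [[-0.0, 1.0, 0.0], [1.0, 0.0, -0.0], [-0.0, 0.0, -1.0]]
wrist_force: [-4.0, -0.1, 4.9]
opening: 0.0361
```

jog_arm(motion=[38,0,0,0,0,41,0,0,0,0,47,0,0,0,0,58,0,0,0,0,62,0,0,0,0,62,0,0,-20,0,62,0,0,-40,0,62,0,0,-50,0])

```text
time_s: 24.95
tool_pos: [0.6064, 0.038, 0.1666]
orientation: [[0.0, 1.0, -0.002], [1.0, -0.0, 0.0], [0.0, -0.002, -1.0]]
wrist_force: [0.2, 0.9, -0.5]
opening: 0.062
```

jog_arm(motion=[62,-12,-8,-15,0,62,-25,-15,-15,0,62,-45,-28,-5,0,62,-50,-33,0,0,62,-50,-33,0,0,62,-48,-33,0,0,62,-36,-24,0,0,62,-17,-15,0,0])

```text
time_s: 25.95
tool_pos: [0.416, -0.2467, 0.2007]
orientation: [[0.003, 1.0, -0.001], [1.0, -0.003, 0.0], [0.0, -0.001, -1.0]]
wrist_force: [0.2, -0.3, -0.2]
opening: 0.0621
```

```bash
python3 look.py wl wrist 0;python3 look.py sl scene 0
python3 - <<'E'
import cv2
a=cv2.imread("pics/sl.png")[190:330,190:510];b=cv2.imread("pics/wl.png")
cv2.imwrite("pics/slz.png",cv2.vconcat([cv2.resize(a,(640,280)),b[:310]]))
E
```

```text
25.95 [ 0.416  -0.2467  0.2007] [[0.003, 1.0, -0.001], [1.0, -0.003, 0.0], [0.0, -0.001, -1.0]] 0.06206929003942929 [ 0.2 -0.3 -0.2]
26.0 [ 0.4149 -0.2477  0.2006] [[0.003, 1.0, -0.002], [1.0, -0.003, -0.0], [-0.0, -0.002, -1.0]] 0.062395257672601526 [-1.7 -1.9  0.6]
```

View pics/slz.png

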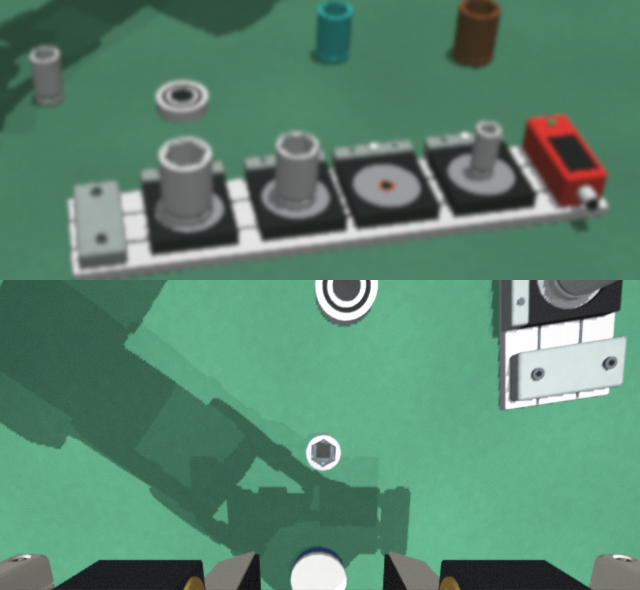

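Run:
```python
import pickle
from h import *
c=pickle.load(open("wl.pkl","rb"))
print(ray(c,(323,172.5),.056).round(4))
from station import robot; print(robot.get_obs()["tool_pos"])
```

```text
[ 0.4173 -0.1993  0.056 ]
[ 0.41608981 -0.24642451  0.20067066]
```

jog_arm(motion=[52,23,0.5,0,0,52,23.5,0.5,0,0,52,0,0,40,0,52,0,0,45,0,52,0,0,42,0,52,0,0,27,0,52,0,0,14,0,52,0,0,0,0])

```text
time_s: 27.05
tool_pos: [0.4188, -0.1979, 0.0328]
orientation: [[-0.0, 1.0, -0.001], [1.0, 0.0, 0.001], [0.001, -0.001, -1.0]]
wrist_force: [0.5, -0.2, -0.7]
opening: 0.0517
```

jog_arm(motion=[38,0,0,0,0,33,0,0,0,0,31,0,0,0,0,28,0,0,0,0,20,0,0,0,0,18,0,0,0,0,18,0,0,0,0,18,0,0,0,0], grip_force=22)

```text
time_s: 28.05
tool_pos: [0.4187, -0.1985, 0.0337]
orientation: [[-0.0, 1.0, -0.0], [1.0, 0.0, 0.0], [0.0, -0.0, -1.0]]
wrist_force: [-3.4, -0.6, 5.2]
opening: 0.0282
```

jog_arm(motion=[18,0,0,-6,0,18,0,0,-16,0,18,0,0,-27,0,18,0,0,-28,0,18,0,0,-18,0,18,15,8,0,0,18,28,16,0,0,18,38,21,0,0])

```text
time_s: 29.05
tool_pos: [0.4642, -0.1161, 0.1275]
orientation: [[0.002, 1.0, -0.001], [1.0, -0.002, 0.001], [0.001, -0.001, -1.0]]
wrist_force: [0.7, -0.8, -1.9]
opening: 0.0286
```

jog_arm(motion=[18,42,23,0,0,18,42,23,0,0,18,42,23,0,0,18,40,22,0,0,18,32,18,0,0,18,22,12,0,0,18,12,7,0,0,18,5,3.5,0,0])

```text
time_s: 30.05
tool_pos: [0.5952, 0.1204, 0.1275]
orientation: [[-0.001, 1.0, -0.001], [1.0, 0.001, -0.0], [-0.0, -0.001, -1.0]]
wrist_force: [0.0, 0.2, -1.9]
opening: 0.0286
```

jog_arm(motion=[18,0,0,0,0,18,0,0,12,0,18,0,0,20,0,18,0,0,20,0,18,0,0,10,0,18,0,0,3,0,18,0,0,0,0,18,0,0,0,0])

```text
time_s: 31.05
tool_pos: [0.596, 0.1195, 0.0641]
orientation: [[0.0, 1.0, 0.002], [1.0, -0.0, 0.0], [0.0, 0.002, -1.0]]
wrist_force: [-0.1, 0.3, -2.4]
opening: 0.0284
```

```bash
python3 look.py sm scene 0; python3 look.py sn side 0
python3 - <<'E'
import cv2
a=cv2.imread("pics/sm.png")[200:310,320:460];b=cv2.imread("pics/sn.png")[200:320,180:320]
cv2.imwrite("pics/smz.png",cv2.hconcat([cv2.resize(a,(400,400),interpolation=2),cv2.resize(b,(400,400),interpolation=2)]))
E
```

```text
31.05 [0.596  0.1195 0.0641] [[0.0, 1.0, 0.002], [1.0, -0.0, 0.0], [0.0, 0.002, -1.0]] 0.02836720868313198 [-0.1  0.3 -2.4]
31.1 [0.596  0.1196 0.0641] [[-0.0, 1.0, 0.001], [1.0, 0.0, 0.0], [0.0, 0.001, -1.0]] 0.028592441538575347 [ 0.  -1.  -1.7]
```

View pics/smz.png

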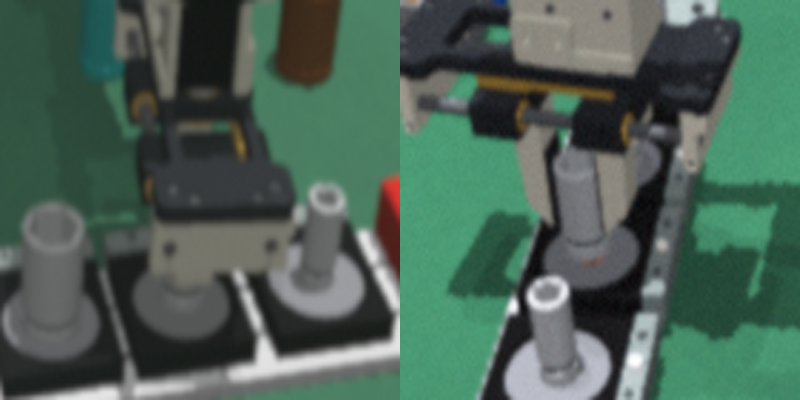

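6.4 mm remain to .0577.

jog_arm(motion=[18,0,0,1.5,0,18,0,0,1.5,0,18,0,0,1,0,18,0,0,0.9,0,18,0,0,0.6,0,18,0,0,0.5,0,18,0,0,0.4,0,18,0,0,0,0])

```text
time_s: 32.15
tool_pos: [0.5956, 0.1195, 0.0577]
orientation: [[-0.0, 1.0, 0.001], [1.0, 0.0, -0.0], [-0.0, 0.001, -1.0]]
wrist_force: [-2.2, -0.5, 5.2]
opening: 0.0285
```

jog_arm(motion=[30,0,0,0,0,33,0,0,0,0,39,0,0,0,0,50,0,0,0,0,55,0,0,0,0,55,0,0,-20,0,55,0,0,-40,0,55,0,0,-50,0])

```text
time_s: 33.15
tool_pos: [0.5949, 0.1195, 0.1671]
orientation: [[0.0, 1.0, -0.002], [1.0, -0.0, -0.0], [-0.0, -0.002, -1.0]]
wrist_force: [0.1, 0.7, -0.2]
opening: 0.0549
```

jog_arm(motion=[55,0,-10,-20,0,55,0,-20,-20,0,55,0,-30,-10,0,55,0,-30,0,0,55,0,-30,0,0,55,0,-20,0,0,55,0,-10,0,0,55,0,0,0,0])

```text
time_s: 34.15
tool_pos: [0.4451, 0.1195, 0.2168]
orientation: [[-0.0, 1.0, -0.0], [1.0, 0.0, -0.0], [-0.0, -0.0, -1.0]]
wrist_force: [0.8, 0.2, 0.2]
opening: 0.055
```

```bash
python3 look.py so scene 0;python3 look.py sp side 0
python3 - <<'E'
import cv2
a=cv2.imread("pics/so.png")[190:330,200:510];b=cv2.imread("pics/sp.png")[180:380,170:420]
cv2.imwrite("pics/soz.png",cv2.vconcat([cv2.resize(a,(500,226),interpolation=2),cv2.resize(b,(450,360)) if 0 else cv2.resize(b,(500,370))]))
E
```

```text
34.15 [0.4451 0.1195 0.2168] [[-0.0, 1.0, -0.0], [1.0, 0.0, -0.0], [-0.0, -0.0, -1.0]] 0.055019032449302896 [0.8 0.2 0.2]
34.2 [0.4458 0.1195 0.2168] [[0.0, 1.0, 0.0], [1.0, -0.0, -0.0], [-0.0, 0.0, -1.0]] 0.05497802072025049 [-0.6  0.1 -1.4]
```

View pics/soz.png

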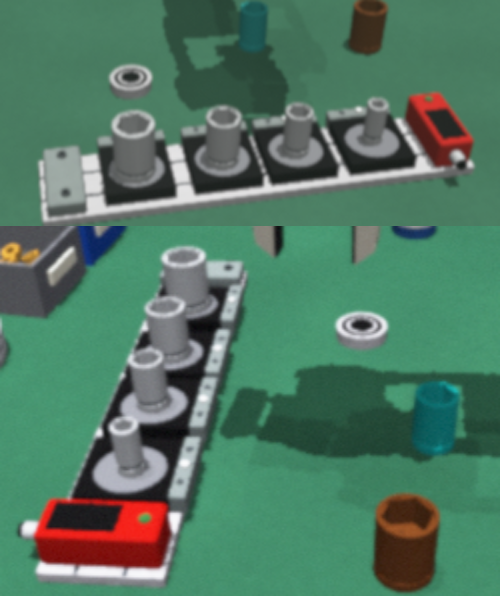

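All four stand upright in their wells, growing away from the red head; the look-alikes are untouched.

```bash
python3 -c "
from station import robot
print(robot.hand_in())"
```

```text
the job is handed in; nothing more can be done
None
```

All four sockets stand upright, mouth up, in their wells: the smallest (a) next to the red control head, then b, c and d (the largest) at the other end. I handed the job in at about 34 s, with the arm clear of everything.

- **Set-down:** I lowered each socket in fine steps until the height matched its grasp height plus the 24 mm floor and the wrist force showed contact. The net upward force was at most about 5 N. Only then did I open the fingers.
- **Final check:** the last scene and side pictures show all four upright and well within their wells. The turquoise and brown look-alikes and the bearing ring were not touched.
- **Disagreements:** the first scene and side position estimates differed by 4–7 mm in x. I used wrist views taken close above each socket to settle them before grasping. No check failed.

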